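Reseat the finned control board in its service dock

TASK

Two control boards have been pulled part-way out of the two service docks on the coffee counter. Slide the one that carries the finned heat sink back in along its guides until it meets its sprung contacts, then swing both levers of its dock shut across its front panel so that the board is pressed fully home. Leave the other board, the one with the three round cans, where it is.

Things in the scene. Friction and masses are not known exactly. Their poses are not given: they have to be found in the camera images.
- finned_board: Board to seat: green plate 84 mm wide, 6 mm thick, with a block of upright aluminium fins and, in front, an upright aluminium panel 84 x 36 x 6 mm; 0.2 kg. Origin: middle of the lower edge of the panel's front face, 16 mm above the counter. +x = the way it slides in, +z up; plate ends at x 110 mm. It stands in its guides (3 mm side play) 40 to 60 mm short of home; slides with 1 to 3 N.
- dock: Fixed dock of that board: dark base plate 10 mm thick, x -75 to 145, y +-68 mm; black guides 36 mm high from x 12 mm on. Origin on the counter; +x = the way in, +y its left, z up. Board home = board origin at x 0, y 0, z 16 mm. Over the last 8 mm it pushes sprung contacts (2 to 5 N), which push it back out if no lever holds it. Levers draw in a board up to 15 mm short of home.
- left_lever (a joint): Left (+y) lever of that dock, rad: 0 = straight out (dock -x), negative to -0.35 = splayed outward, 1.57 = shut across the panel's front (its stop). It turns about an upright pivot at dock x -5, y +58 mm: bar 10 mm wide, top 34 mm above the counter; on it, 36 mm from the pivot, a round black finger post 12 mm across, top at 62 mm. Swing it inward by the post, 3 to 6 N; it stays where left.
- right_lever (a joint): Right (-y) lever of that dock, mirror image of the left: pivot at dock x -5, y -58 mm; 0 = straight out, negative = splayed outward, 1.57 = shut, its bar lying along y in front of the panel and its post 22 mm from the dock's middle line, 5 mm in front of the seated panel. Same bar, post, heights and force.
- can_board: The other board, to be left alone: same plate and panel, but three upright round black cans (25 mm across) and no fins. It stands pulled out in a second, identical dock with the same levers, at least 0.2 m to the left or right of the first. Origin and axes as for the finned board.

How it is judged:
On the way:
1. the finned board has been slid in along its guides to within 15 mm of home, with both levers of its dock still open (x of finned_board in the frame of dock above -0.015 m and value of joint each of left_lever, right_lever below 0.8 rad), for 0.1 s.
At the end, for the whole second after the job is handed in: The finned board lies in its guides within 6 mm of home, at rest, both levers of its dock are shut (within about 12 degrees of their stop), and the board with the round cans is within 15 mm of where it was (x of finned_board in the frame of dock above -0.006 m and distance between finned_board and dock below 0.024 m and angle between the x axis of finned_board and the x axis of dock, either way round below 0.12 rad and value of joint each of left_lever, right_lever above 1.35 rad and linear speed of finned_board below 0.02 m/s and distance of can_board from where it was at the start of the episode below 0.015 m); the robot touches nothing.
It fails at once if the board with the round cans is moved more than 15 mm (distance of can_board from where it was at the start of the episode above 0.015 m).
It also fails if it takes over 48 s, if anything falls off the work surface, if the arm or the gripper's body presses on something with over 40 N, if the wrist force passes 120 N, or if a joint passes its speed limit or range.

ROBOT

A 6-joint arm with a two-finger parallel gripper is mounted at the origin on a cart in front of the work surface, level with it; the furniture and walls round the work are solid. World frame = base frame: x ahead of the robot, y to its left, z up, the work surface at z = 0. Lengths are in m, angles in rad, forces in N, time in s.
With the tool pointing down it reaches from about 0.35 to 0.725 m from the base axis. Payload 4.3 kg.
Tool frame: the origin (TCP) lies midway between the tips of the shut fingers; the grasp point (between the pads) lies arm.grip_depth behind it (arm.grip_depth is the distance from the TCP to the grasp point, in m); z points along the fingers, y is the line along which they close (so a half turn about z gives the same grasp; the last joint's range is limited). The gripper opens to 85 mm and grips with 20 to 120 N. Pads are 22 mm wide; open, the fingers measure 114 mm over their backs; the gripper's body (76 mm by 85 mm) begins 54 mm behind the grasp point. The pads swing forward as they close: fully open they stand 13 mm farther back than shut.
Start: joints at [-1.438, 0.377, 0.081, 1.274, 0, 1.46], TCP at [0.138, -0.558, 0.231] pointing down, gripper open.
Joint ranges: [-2.72, 2.72], [-0.84, 1.66], [-1.02, 1.22], [-1.77, 2.12], [-1.37, 1.28], [-3.14, 3.14]. Speed limits (rad/s): [2.57, 2.57, 3.14, 3.14, 3.14, 3.14].

INTERFACE

Orientations are given as a unit quaternion [w, x, y, z].
In Python, from station import arm, eyes, boxes_of gives the robot as it stands.
- The arm moves only by the tool drive_tool, never from a script. Its arguments are lists of equal length, an entry for each row: "travel": the shift along the tool's x, y, z scaled (see below), a list of three; "twist": the turn, a rotation vector about the tool's x, y, z scaled (see below), a list of three; "gripper": the opening, from -1 (shut) to 1 (fully open). A call has 1 to 12 rows; each row is the pose to reach, as a shift and turn from the pose commanded when the call began, along the tool's axes at that moment; what a row does not reach only later rows make up. The controller multiplies each number of a shift by 0.75 m and each number of a turn by 120 degrees. A row lasts 1/8 s, in which the tool goes at most 62.5 mm and 10.7 degrees, less where a joint would pass 70% of its speed; a pose out of reach is approached as far as the arm can. A call with a number of a shift or a turn outside -1 to 1 is refused whole. A call with a gripper value outside its range is refused whole. The fingers move at their own pace and stop on an object; "newtons" is the grip in N (left out, the last holds). Time passes only in rows, so rows that repeat a pose let the fingers close. It gives the time, the measured TCP pose, the force, the opening and the grip force at its end, in the units of the state.
- arm.sense(): the state, without advancing time (a new reading comes with each control period).
- eyes.get_image(name): name is "scene" or "top" or "wrist"; returns a dict with "img" (384x512x3 uint8, red, green, blue), "intrinsics" (3x3 intrinsics, pixels), "k1" (the pictures are not rectified: a ray, as slopes to the right and down, at radius r is drawn at 1 + k1 r^2 times it, then the intrinsics apply), "cam_to_world" (4x4, takes a point from camera to world coordinates). Camera axes: x right, y down, z forward; pixel columns grow to the right and rows downward; lengths in m; the calibration is good to about 2 mm. A picture is of the moment at which its call begins. There is no depth.
- arm.finish_job(): hands the job in; it is judged then, once.
Trained networks look in a picture, given as the dict that the camera call returned (one of the last four; its "shot" number tells which), for a name from the list of things; names that differ only in an ending like _2 or _b are one class to them, and where a whole thing is asked for, a point or a joint stands for the part that bears it (a point fixed in the world has none). Each returns a list of dicts, best first, with "confidence" (0 to 1); they miss things now and then, are a little off and sometimes report something else, mostly with a low value. They report only what shows in the picture. A call takes as long as a camera call.
- boxes_of(picture, thing): "location" ([x, y, z] in m, in world coordinates, good to about 4 mm: the middle of the surface that is visible of it).
The state is a dict: "time": time; "joint_positions": joint angles; "dq": joint speeds; "effort": joint torques, N m; "ee_pos": TCP position; "tcp_rot": TCP orientation; "wrist_force": force on the tool from outside, world axes, zero at the start; "moment": the same for the moment, N m; "gripper_width": finger opening in m; "gripper_force": force on a finger pad.
Only numpy, scipy, OpenCV 4.12 (cv2) and the standard library are available. Lean on these libraries where they do the work, as an engineer would, in place of code of your own. Each camera call takes 0.05 s, during which the arm holds its last target. There are 200 camera calls.

## Working session

There is one attempt and no reset: what is moved stays moved. The work goes in short steps, Python scripts to look and compute and a tool call to move; the robot and the scene stay as the last step left them, time stands still between calls to the robot, and variables do not carry over. Pictures are saved under pics/ and viewed, at most 10 in all, crops included, and the job is handed in when it is done.

Besides the shell and the picture viewer there is one more tool, called after "Emit:" as a command line: name --argument value ..., lists and objects as JSON in quotes. drive_tool: Moves the arm, as the interface text tells. Shifts and turns lie within -1 to 1; 1 stands for 0.75 m of shift or 120 degrees of turn. Its arguments: {"type":"object","properties":{"travel":{"type":"array","items":{"type":"array","items":{"type":"number","minimum":-1,"maximum":1}}},"twist":{"type":"array","items":{"type":"array","items":{"type":"number","minimum":-1,"maximum":1}}},"gripper":{"type":"array","items":{"type":"number"}},"newtons":{"type":"number"}},"required":["travel","twist","gripper"]}

```bash
mkdir -p pics; cat > look.py <<'E'
from station import arm, eyes, boxes_of
import cv2
s=arm.sense(); print(s['time'],s['ee_pos'],s['tcp_rot'],s['gripper_width'],arm.grip_depth)
for n in ("top","scene"):
    p=eyes.get_image(n); cv2.imwrite(f"pics/{n}0.png",cv2.resize(p["img"][:,:,::-1],(800,600)))
    for t in ("finned_board","dock","left_lever","right_lever","can_board"):
        for d in boxes_of(p,t)[:3]: print(n,t,round(d["confidence"],2),[round(float(v),4) for v in d["location"]])
E
python3 look.py
```

```text
0.0 [ 0.13816056 -0.55748331  0.23035962] [-1.02295533e-03  9.92642502e-01  1.21077732e-01  6.87431449e-06] 0.0854402537353282 0.0187
top finned_board 0.87 [0.4888, -0.2865, 0.0188]
top dock 0.86 [0.5598, -0.2845, 0.0089]
top left_lever 0.56 [0.475, -0.2235, 0.0344]
top right_lever 0.41 [0.4636, -0.3381, 0.0299]
scene finned_board 0.58 [0.4766, -0.2951, 0.0374]
scene dock 0.84 [0.5263, -0.3018, 0.0165]
scene left_lever 0.73 [0.4571, -0.2279, 0.0335]
scene right_lever 0.51 [0.449, -0.3486, 0.0349]
scene can_board 0.85 [0.4916, -0.0436, 0.0319]
```

View pics/top0.png

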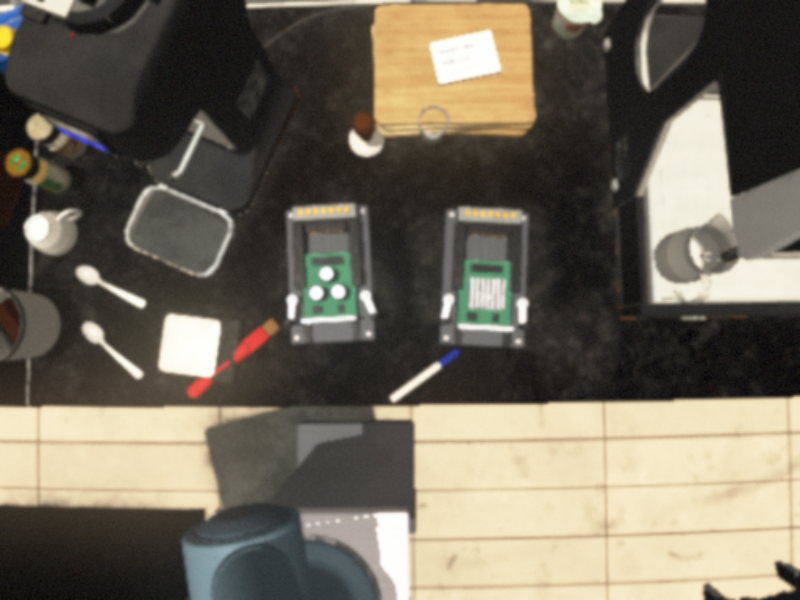

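View pics/scene0.png

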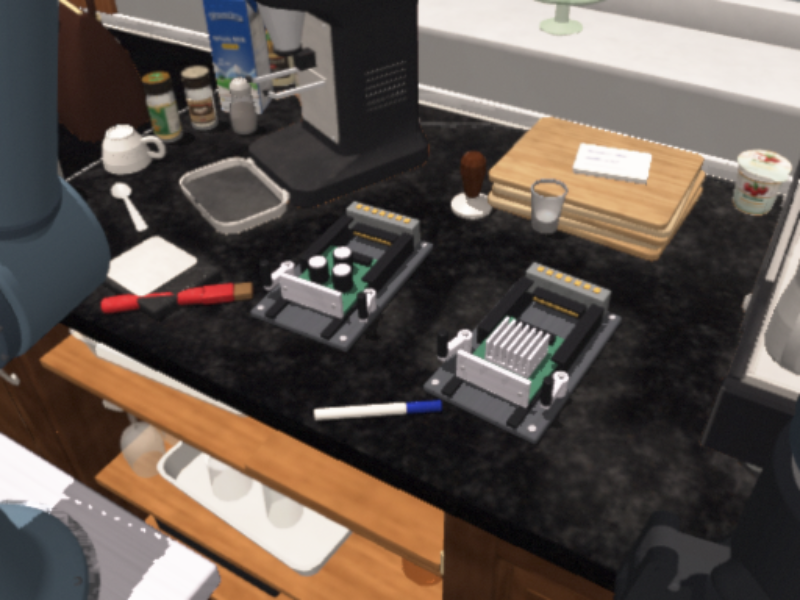

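The top view shows the finned board in the right-hand dock (panel near px 487,328), nearly aligned with world x. The can board is on the left (px 330,290). The scene view confirms this, with both finned-dock levers splayed open (posts near 445,343 and 549,393). Next I'll move above the dock for a wrist view.

Emit:
drive_tool --travel '[[0.452,-0.262,-0.027],[0.452,-0.262,-0.027],[0.452,-0.262,-0.027],[0.452,-0.262,-0.027],[0.452,-0.262,-0.027],[0.452,-0.262,-0.027],[0.452,-0.262,-0.027],[0.452,-0.262,-0.027],[0.452,-0.262,-0.027],[0.452,-0.262,-0.027]]' --twist '[[0,0,0.116],[0,0,0.116],[0,0,0.116],[0,0,0.116],[0,0,0.116],[0,0,0.116],[0,0,0.116],[0,0,0.116],[0,0,0.116],[0,0,0.116]]' --gripper '[-1,-1,-1,-1,-1,-1,-1,-1,-1,-1]'

```text
time: 1.85
ee_pos: [0.4191, -0.2871, 0.2514]
tcp_rot: [0.0, 1.0, -0.001, -0.0]
wrist_force: [-0.5, -0.0, 0.3]
gripper_width: -0.0003
gripper_force: 0.0
```

```bash
python3 - <<'E'
from station import arm, eyes, boxes_of
import cv2,pickle
s=arm.sense(); print(s['time'],s['ee_pos'],s['tcp_rot'],s['gripper_width'])
p=eyes.get_image("wrist"); cv2.imwrite("pics/w1.png",cv2.resize(p["img"][:,:,::-1],(800,600))); pickle.dump(p,open("w1.pkl","wb"))
print(p['cam_to_world'],p['k1'],p['intrinsics'])
for t in ("finned_board","dock","left_lever","right_lever"):
    for d in boxes_of(p,t)[:2]: print(t,round(d["confidence"],2),[round(float(v),4) for v in d["location"]])
E
```

```text
1.85 [ 0.41910032 -0.28705616  0.25144282] [ 9.12434036e-05  9.99999129e-01 -1.30152550e-03 -1.98498923e-04] -0.0003189718918998558
[[-0.00415228 -0.94422823 -0.32926555  0.5043999 ]
 [-0.99999056  0.00349901  0.00257658 -0.28859299]
 [-0.00128078  0.32927314 -0.94423385  0.3947948 ]
 [ 0.          0.          0.          1.        ]] -0.03734930071079245 [[267.01840816   0.         256.54309846]
 [  0.         267.01840816 195.26134506]
 [  0.           0.           1.        ]]
finned_board 0.65 [0.4954, -0.2879, 0.0224]
dock 0.62 [0.562, -0.2947, 0.0192]
left_lever 0.84 [0.4713, -0.2289, 0.0321]
```

View pics/w1.png

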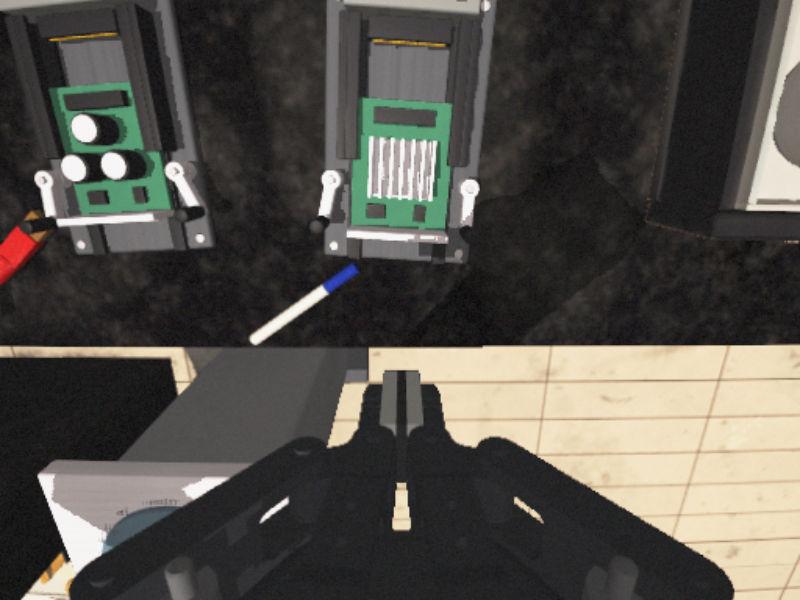

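The wrist view shows the finned dock: lever pivots at (331,179) and (470,187), base front corners at about (326,254) and (467,262), and the panel top running from (347,233) to (447,238). The left post is dark, near (317,225). I'll compute positions and crop in on the front area.

```bash
cat > g.py <<'E'
import numpy as np,cv2
def ray(p,uv,z,s=800/512):
    K=p['intrinsics'];u,v=np.array(uv)/s
    xd=np.array([(u-K[0,2])/K[0,0],(v-K[1,2])/K[1,1]]);x=xd.copy()
    for _ in range(10): x=xd/(1+p['k1']*(x@x))
    T=p['cam_to_world'];d=T[:3,:3]@np.array([*x,1]);o=T[:3,3]
    return o+d*(z-o[2])/d[2]
E
python3 - <<'E'
import pickle,cv2,numpy as np
from g import *
p=pickle.load(open("w1.pkl","rb"))
for n,uv,z in [("pivL",(331,179),.036),("pivR",(470,187),.036),("cL",(326,254),.01),("cR",(467,262),.01),("panL",(347,233),.052),("panR",(447,238),.052),("postL",(317,225),.062),("postR",(463,236),.062)]:
    print(n,ray(p,uv,z).round(4))
im=p["img"][90:180,190:320,::-1]
cv2.imwrite("pics/w1c.png",cv2.resize(im,None,fx=6,fy=6,interpolation=cv2.INTER_CUBIC))
E
```

```text
pivL [ 0.49   -0.2303  0.036 ]
pivR [ 0.4831 -0.3456  0.036 ]
cL [ 0.4213 -0.2175  0.01  ]
cR [ 0.4131 -0.3502  0.01  ]
panL [ 0.4478 -0.2436  0.052 ]
panR [ 0.4433 -0.326   0.052 ]
postL [ 0.456  -0.2214  0.062 ]
postR [ 0.4467 -0.3376  0.062 ]
```

View pics/w1c.png

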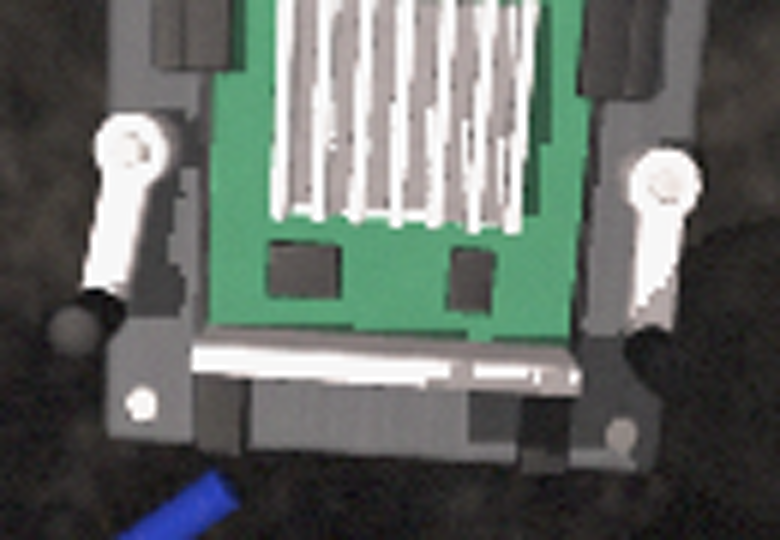

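The dock origin comes out at about (0.492, -0.288) with yaw about -0.06 rad. The board's panel front is at about dock x -0.048, the left lever at about -0.2 rad and the right lever at about 0. I'll lower the shut fingers in front of the panel, aligned with the dock.

Emit:
drive_tool --travel '[[-0.0225,-0.0056,0.08],[-0.0225,-0.0056,0.16],[-0.0225,-0.0056,0.23],[-0.0225,-0.0056,0.28],[-0.0225,-0.0056,0.295],[-0.0225,-0.0056,0.295],[-0.0225,-0.0056,0.295]]' --twist '[[0,0,0.0274],[0,0,0.0274],[0,0,0.0274],[0,0,0.0274],[0,0,0.0274],[0,0,0.0274],[0,0,0.0274]]' --gripper '[-1,-1,-1,-1,-1,-1,-1]'

```text
time: 2.98
ee_pos: [0.4045, -0.283, 0.032]
tcp_rot: [0.001, 1.0, -0.029, 0.001]
wrist_force: [-0.1, -0.1, 0.3]
gripper_width: -0.0001
gripper_force: 0.0
```

Emit:
drive_tool --travel '[[0.013,0,0],[0.026,0,0],[0.036,0,0],[0.046,0,0],[0.054,0,0],[0.062,0,0],[0.068,0,0],[0.074,0,0],[0.079,0,0],[0.083,0,0],[0.083,0,0]]' --twist '[[0,0,0],[0,0,0],[0,0,0],[0,0,0],[0,0,0],[0,0,0],[0,0,0],[0,0,0],[0,0,0],[0,0,0],[0,0,0]]' --gripper '[-1,-1,-1,-1,-1,-1,-1,-1,-1,-1,-1]'

```text
time: 4.35
ee_pos: [0.4659, -0.2854, 0.0304]
tcp_rot: [0.0, 1.0, -0.029, 0.0]
wrist_force: [-0.5, -0.0, -0.1]
gripper_width: -0.0002
gripper_force: 0.0
```

```bash
python3 - <<'E'
from station import arm, eyes
import cv2,pickle
p=eyes.get_image("wrist"); cv2.imwrite("pics/w2.png",cv2.resize(p["img"][:,:,::-1],(800,600))); pickle.dump(p,open("w2.pkl","wb"))
s=arm.sense();print(s['ee_pos'],s['wrist_force'])
E
```

```text
[ 0.46578065 -0.2854886   0.03044631] [ 0.04255212  0.95188881 -0.76334347]
```

View pics/w2.png

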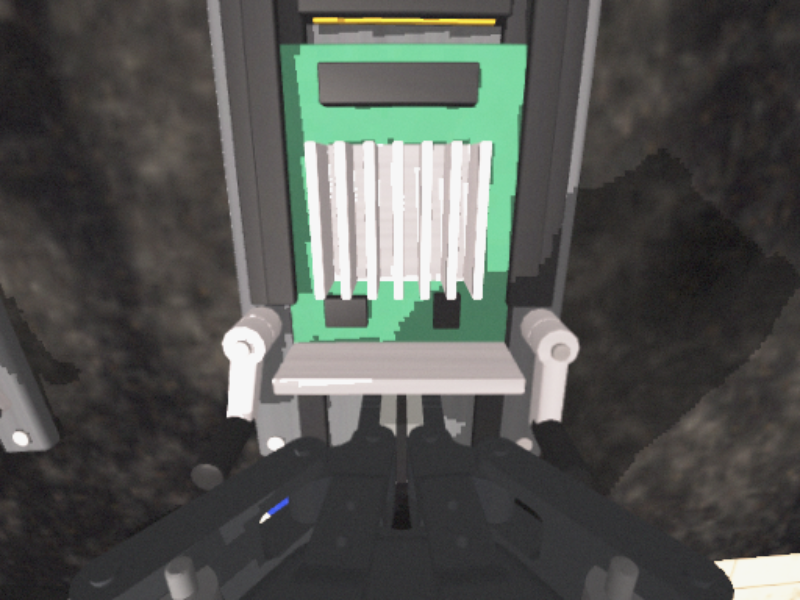

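The wrist view shows the board square in its guides. The panel top edge is at v≈392 (273–525), the left post top at (207,474), and the lever pivots at (243,347) and (557,349). I'll compute how far the board still has to go.

```bash
python3 - <<'E'
import pickle,numpy as np
from g import *
p=pickle.load(open("w2.pkl","rb"));psi=-0.06;O=np.array([.492,-.2883]);R=np.array([[np.cos(psi),np.sin(psi)],[-np.sin(psi),np.cos(psi)]])
for n,uv,z in [("pivL",(243,347),.036),("pivR",(560,350),.036),("panL",(273,392),.052),("panR",(525,392),.052),("postL",(207,474),.062),("barRend",(548,420),.034),("barLend",(240,417),.034),("boardend",(402,45),.022)]:
    print(n,(R@(ray(p,uv,z)[:2]-O)).round(4))
print("tcp",R@(np.array([.4658,-.2855])-O))
E
```

```text
pivL [-0.0052  0.0579]
pivR [-0.0062 -0.0579]
panL [-0.0143  0.0432]
panR [-0.0142 -0.0413]
postL [-0.0401  0.0654]
barRend [-0.0377 -0.058 ]
barLend [-0.0366  0.0638]
boardend [0.0945 0.0001]
tcp [-0.02632075  0.0012239 ]
```

Emit:
drive_tool --travel '[[0.006,0,0],[0.011,0,0],[0.015,0,0],[0.015,0,0],[0.015,0,0],[0.0,0,0],[-0.04,0,0],[-0.04,0,-0.07],[-0.04,0,-0.07]]' --twist '[[0,0,0],[0,0,0],[0,0,0],[0,0,0],[0,0,0],[0,0,0],[0,0,0],[0,0,0],[0,0,0]]' --gripper '[-1,-1,-1,-1,-1,-1,-1,-1,-1]'

```text
time: 5.52
ee_pos: [0.4379, -0.2858, 0.0864]
tcp_rot: [0.002, 1.0, -0.029, 0.004]
wrist_force: [1.2, -0.8, 0.1]
gripper_width: 0.0001
gripper_force: 0.0
```

Emit:
drive_tool --travel '[[0.0127,-0.07,-0.01],[0.0127,-0.139,-0.01],[0.0127,-0.139,0],[0.0127,-0.139,0.03],[0.0127,-0.139,0.055],[0.0127,-0.139,0.055]]' --twist '[[0,0,0],[0,0,0],[0,0,0],[0,0,0],[0,0,0],[0,0,0]]' --gripper '[-1,-1,-1,-1,-1,-1]'

```text
time: 6.28
ee_pos: [0.4498, -0.1801, 0.04]
tcp_rot: [-0.001, 1.0, -0.029, -0.001]
wrist_force: [-0.8, 0.1, -0.1]
gripper_width: -0.0002
gripper_force: 0.0
```

```bash
cat > w.py <<'E'
import sys,cv2,pickle,numpy as np
from station import arm,eyes
n=sys.argv[1];p=eyes.get_image("wrist"); cv2.imwrite(f"pics/{n}.png",cv2.resize(p["img"][:,:,::-1],(800,600))); pickle.dump(p,open(n+".pkl","wb"))
s=arm.sense();psi=-0.06;R=np.array([[np.cos(psi),np.sin(psi)],[-np.sin(psi),np.cos(psi)]])
print(s['time'],"dock tcp",R@(s['ee_pos'][:2]-np.array([.492,-.2883])),s['ee_pos'][2],s['wrist_force'],s['tcp_rot'])
E
python3 w.py w3
```

```text
6.325 dock tcp [-0.04790419  0.10515055] 0.04094073347813486 [0.45287463 0.27637381 0.07336557] [-2.05541214e-04  9.99575004e-01 -2.91475968e-02 -4.33243335e-04]
```

View pics/w3.png

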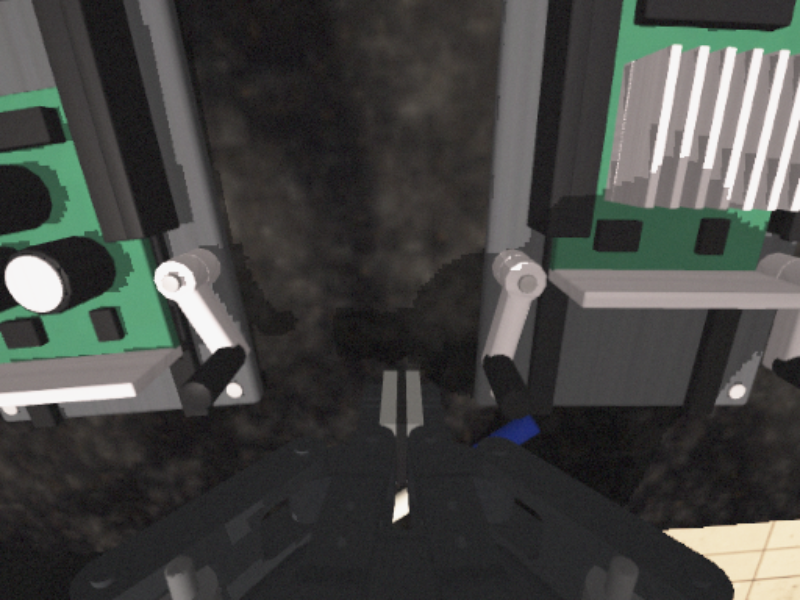

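The wrist view shows the shut fingers at (402,400), standing clear between the two docks. The finned dock's left post is at about (510,385), to the right of them. Now I'll swing the left lever along its arc.

Emit:
drive_tool --travel '[[0.003,0.018,0],[0.006,0.032,0],[0.006,0.044,0],[0.005,0.06,0],[0.005,0.067,0],[0.008,0.082,0],[0.0125,0.09,0],[0.0165,0.096,0],[0.021,0.101,0],[0.026,0.105,0],[0.032,0.108,0],[0.037,0.111,0]]' --twist '[[0,0,0],[0,0,0],[0,0,0],[0,0,0],[0,0,0],[0,0,0],[0,0,0],[0,0,0],[0,0,0],[0,0,0],[0,0,0],[0,0,0]]' --gripper '[-1,-1,-1,-1,-1,-1,-1,-1,-1,-1,-1,-1]'

```text
time: 7.82
ee_pos: [0.4708, -0.2629, 0.0407]
tcp_rot: [-0.002, 1.0, -0.029, -0.003]
wrist_force: [-14.2, 8.8, 7.3]
gripper_width: 0.0003
gripper_force: 7.5
```

```bash
python3 w.py w4
```

```text
7.875 dock tcp [-0.0228509   0.02395073] 0.04060754058420499 [-9.1295002   4.96901592  2.92907973] [-0.0015508   0.9995796  -0.02873732 -0.00351825]
```

View pics/w4.png

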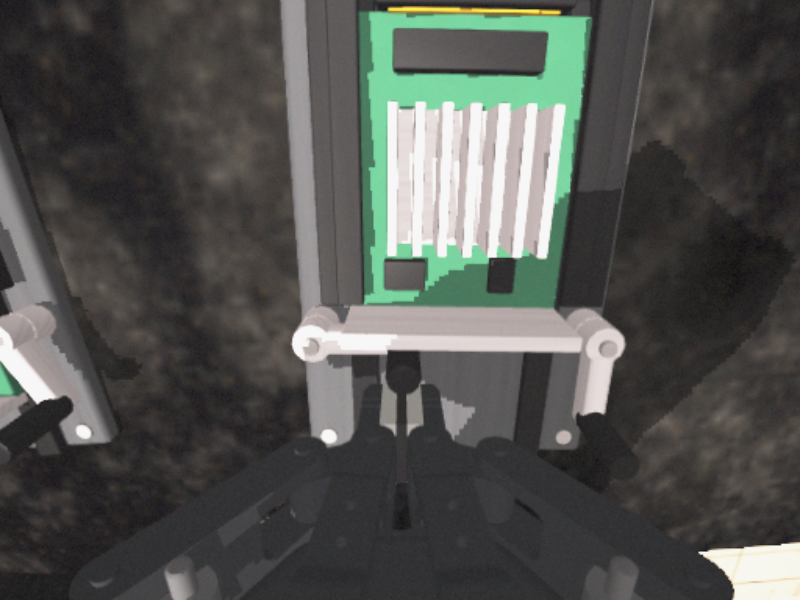

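The wrist view shows the left bar lying across the panel with its post at (403,375), so that lever is at its stop. The right post is at about (622,458). Now the right lever.

Emit:
drive_tool --travel '[[-0.037,0,0],[-0.037,0,-0.03],[-0.037,0,-0.065],[-0.037,0.06,-0.065],[-0.037,0.13,-0.065],[-0.037,0.169,-0.065],[-0.037,0.169,-0.04],[-0.037,0.169,0],[-0.037,0.169,0]]' --twist '[[0,0,0],[0,0,0],[0,0,0],[0,0,0],[0,0,0],[0,0,0],[0,0,0],[0,0,0],[0,0,0]]' --gripper '[-1,-1,-1,-1,-1,-1,-1,-1,-1]'

```text
time: 9.0
ee_pos: [0.4387, -0.3901, 0.0404]
tcp_rot: [-0.0, 1.0, -0.029, -0.0]
wrist_force: [-0.5, 0.7, -1.0]
gripper_width: 0.0002
gripper_force: 0.0
```

```bash
python3 w.py w5; python3 - <<'E'
import pickle,numpy as np
from g import *
p=pickle.load(open("w4.pkl","rb"));psi=-0.06;O=np.array([.492,-.2883]);R=np.array([[np.cos(psi),np.sin(psi)],[-np.sin(psi),np.cos(psi)]])
print(R@(ray(p,(623,460),.062)[:2]-O))
E
```

```text
9.05 dock tcp [-0.04645802 -0.10521674] 0.0417363572801332 [-0.02908855  0.75799664 -0.36125504] [ 5.19798231e-04  9.99583533e-01 -2.88518956e-02  2.43512950e-04]
[-0.03898506 -0.05738969]
```

View pics/w5.png

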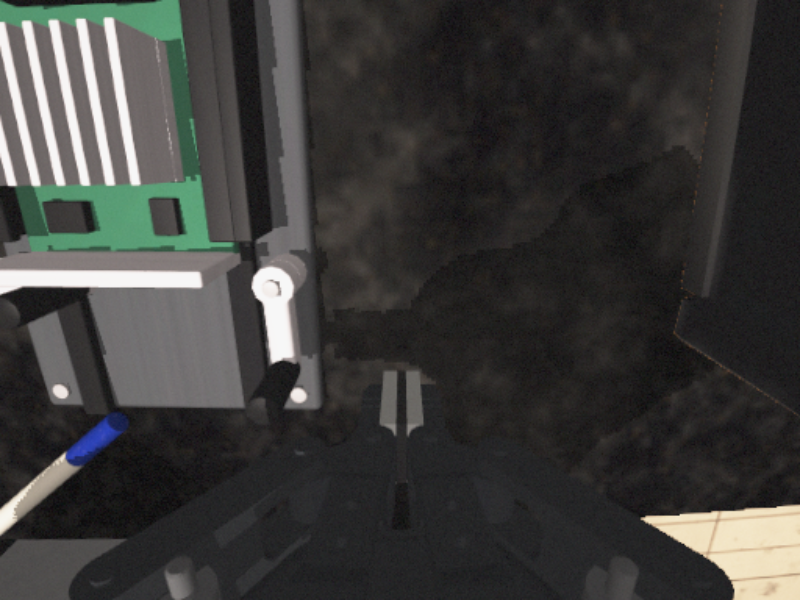

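The fingers (402,400) are to the right of the right post (272,395) and clear of it. I'll run the mirrored arc.

Emit:
drive_tool --travel '[[0.001,-0.018,0],[0.004,-0.032,0],[0.004,-0.044,0],[0.003,-0.06,0],[0.003,-0.067,0],[0.006,-0.082,0],[0.0105,-0.09,0],[0.0145,-0.096,0],[0.019,-0.101,0],[0.024,-0.105,0],[0.03,-0.108,0],[0.035,-0.111,0]]' --twist '[[0,0,0],[0,0,0],[0,0,0],[0,0,0],[0,0,0],[0,0,0],[0,0,0],[0,0,0],[0,0,0],[0,0,0],[0,0,0],[0,0,0]]' --gripper '[-1,-1,-1,-1,-1,-1,-1,-1,-1,-1,-1,-1]'

```text
time: 10.55
ee_pos: [0.4674, -0.3086, 0.0409]
tcp_rot: [0.001, 1.0, -0.029, -0.003]
wrist_force: [-10.5, -6.9, -0.0]
gripper_width: -0.0002
gripper_force: 4.9
```

Emit:
drive_tool --travel '[[0,0,0],[0,0,0],[-0.04,0.02,0],[-0.05,0.02,-0.05],[-0.05,0,-0.12],[-0.05,-0.03,-0.18],[-0.05,-0.03,-0.2],[-0.05,-0.03,-0.2]]' --twist '[[0,0,0],[0,0,0],[0,0,0],[0,0,0],[0,0,0],[0,0,0],[0,0,0],[0,0,0]]' --gripper '[-1,-1,-1,-1,-1,-1,-1,-1]'

```text
time: 11.55
ee_pos: [0.4349, -0.284, 0.1923]
tcp_rot: [0.001, 1.0, -0.029, 0.001]
wrist_force: [0.2, 0.4, 1.4]
gripper_width: 0.0001
gripper_force: 0.0
```

```bash
python3 w.py w6
```

```text
11.6 dock tcp [-0.05815528  0.00119396] 0.19089327296021158 [ 0.03046472 -0.72881932 -0.94020082] [-1.16587816e-04  9.99587356e-01 -2.87238121e-02  2.16879213e-04]
```

View pics/w6.png

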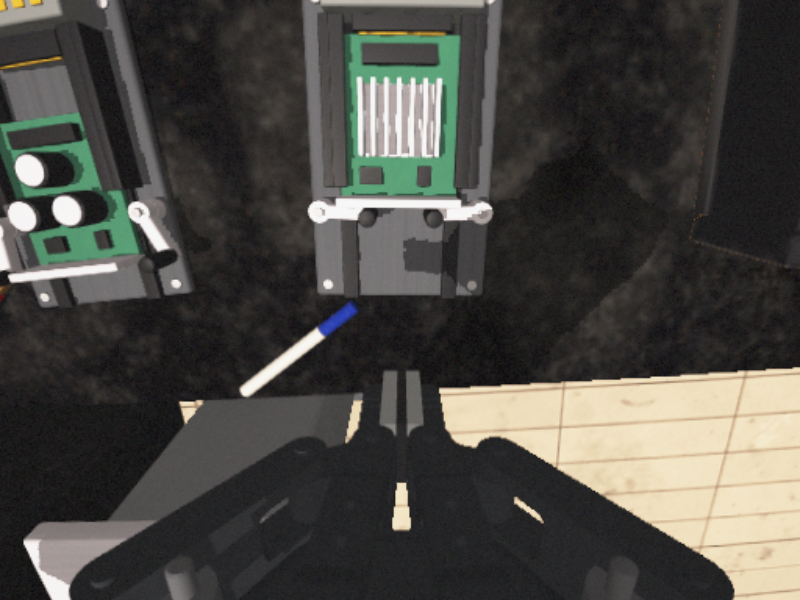

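Both bars lie across the panel, with posts at (368,217) and (433,216), and the can board has not moved. I'll check the numbers before handing in.

```bash
python3 - <<'E'
import pickle,numpy as np
from g import *
p=pickle.load(open("w6.pkl","rb"));psi=-0.06;O=np.array([.492,-.2883]);R=np.array([[np.cos(psi),np.sin(psi)],[-np.sin(psi),np.cos(psi)]])
for n,uv,z in [("panL",(335,207),.052),("panR",(461,208),.052),("postL",(368,217),.062),("postR",(433,217),.062),("pivL",(319,212),.036),("pivR",(482,213),.036)]:
    print(n,(R@(ray(p,uv,z)[:2]-O)).round(4))
E
```

```text
panL [-0.0011  0.044 ]
panR [-0.0016 -0.0402]
postL [-0.0065  0.0213]
postR [-0.0064 -0.0209]
pivL [-0.0062  0.058 ]
pivR [-0.0067 -0.0575]
```

The panel is home within 2 mm, and both posts are level with their pivots, so both levers are shut.

```bash
python3 -c "
from station import arm
print(arm.finish_job())"
```

```text
the job is handed in; nothing more can be done
None
```

The job is handed in: the finned board measured within about 2 mm of home with both its levers shut, and the can board looked unmoved in the last picture; the hand-in call gave no verdict.

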